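Serve the rye roll with the tongs

ROBOT

A 7-joint arm with a two-finger parallel gripper is mounted at the origin on a cart in front of the work surface, level with it; the furniture and walls round the work are solid. World frame = base frame: x ahead of the robot, y to its left, z up, the work surface at z = 0. Lengths are in mm, angles in rad, forces in N, time in s.
With the tool pointing down it reaches from about 425 to 800 mm from the base axis. Payload 8.3 kg.
Tool frame: the origin (TCP) lies midway between the tips of the shut fingers; the grasp point (between the pads) lies 19 mm behind it; z points along the fingers, y is the direction in which the jaws open and shut (so a half turn about z gives the same grasp; the last joint's range is limited). The gripper opens to 85 mm and grips with 20 to 120 N. Pads are 22 mm wide; open, the fingers measure 114 mm over their backs; the gripper's body (76 mm by 85 mm) begins 54 mm behind the grasp point. The pads swing forward as they close: fully open they stand 13 mm farther back than shut.
Start: joints at [1.277, 0.383, 0.016, 1.37, -0.006, 1.388, -0.046], TCP at [143.012, -608.4, 231.279] pointing down, gripper open.
Joint ranges: [-2.95, 2.95], [-0.25, 2.06], [-1.52, 1.56], [0.18, 2.33], [-1.44, 4.58], [0.02, 2.06], [-3.01, 3.01]. Speed limits (rad/s): [2.39, 2.39, 3.01, 3.01, 3.14, 3.14, 3.14].

INTERFACE

Orientations are given as a unit quaternion [x, y, z, w].
In Python, from rig import env gives the robot as it stands.
- The arm moves only by the shell command python3 -m jog 'ROWS' [FORCE]. ROWS is JSON, a list of rows, each a list of 7 numbers: the shift along the tool's x, y, z normalised to -1 to 1, where 1 is 5 cm, then the turn, a rotation vector about the tool's x, y, z normalised to -1 to 1, where 1 is 0.12 rad, then the finger opening in mm, from 0 to 85.4. In form: [[x, y, z, ax, ay, az, jaw], ...]. A call has 1 to 12 rows; each row shifts and turns the commanded pose from where the row before left it, along the tool's axes as they then stand; what a row does not reach is not made up. A row lasts 1/8 s, in which the tool goes at most 62.5 mm and 10.7 degrees, less where a joint would pass 70% of its speed; a pose out of reach is approached as far as the arm can. A call with a number of a shift or a turn outside -1 to 1 is refused whole. A call with a gripper value outside its range is refused whole. The fingers move at their own pace and stop on an object; FORCE is the grip in N (left out, the last holds). Time passes only in rows, so rows that do not move let the fingers close. It gives the time, the measured TCP pose, the force and the opening at its end, in the units of the state.
- env.observe(): the state, without advancing time (a new reading comes with each control period).
- env.camera(name): name is "side" or "top" or "wrist"; returns (picture, depth): 420x560x3 uint8, red, green, blue; 420x560 float32, mm along the optical axis (not along the pixel's ray), 0 where there is no reading.
- env.get_calibration(name): a dict with "camera_matrix" (3x3 intrinsics, pixels), "dist" ([k1, k2, p1, p2, k3] as OpenCV has them; the pictures are not rectified), "rvec" (rotation vector, rad) and "tvec" (3), from world to camera coordinates, as OpenCV has them; the wrist camera has in their place "hand_eye" (4x4, takes a point from camera to tool coordinates, whose origin is the TCP and whose axes are the flange's). Camera axes: x right, y down, z forward; pixel columns grow to the right and rows downward; lengths in mm; the calibration is good to about 2 mm. A picture is of the moment at which its call begins: read the wrist's pose just before it. get_calibration takes no time and is no camera call.
- env.close_job(): hands the job in, once; it reports no verdict.
The state is a dict: "t": time; "qpos": joint angles; "joint_vel": joint speeds; "tau": joint torques, N m; "tool_pos": TCP position; "orientation": TCP orientation; "wrist_force": force on the tool from outside, world axes, zero at the start; "torque": the same for the moment, N m; "opening": finger opening in mm.
Only numpy, scipy, OpenCV 4.12 (cv2) and the standard library are available. Lean on these libraries where they do the work, as an engineer would, in place of code of your own. Each camera call takes 0.05 s, during which the arm holds its last target.

TASK

Serve the dark rye roll from the cooling rack: pick up the spring tongs by their black grips, close them on the rye roll, lift it off the rack and finish while still holding it in the tongs, right way up and steady, about a hand's breadth above the middle of the green glass bread plate. Touch the bread only with the tongs, and leave the pale rolls, the plate and everything else on the worktop where they are.

Things in the scene. Friction and masses are not known exactly. Their poses are not given: they have to be found in the camera images.
- tongs_grip (a point): Point midway between the tongs' two black ribbed grip sleeves, 13 mm above the tongs' underside: grip across the sleeves here. The tongs lie on their side, so the arms open and close level. x axis: along the tongs from the rounded bow to the tips; y: the tongs' left; z up. The sleeves are 85 mm long, 26 mm high, 62 mm wide over their backs at rest, with outer faces nearly parallel.
- tongs_tip (a point): Midway between the cupped blue-green heads of the tongs, 93 mm ahead of tongs_grip at the same height, same axes; a pinched item's middle should be here. Heads 26 mm high, 43 mm long; inner gap 75 mm at rest, 66 mm with the sleeves squeezed to 57 mm, 50 mm (the roll) with the sleeves at about 49 mm. Outside, the open heads are 86 mm apart.
- tongs: The whole spring tongs, steel, 234 mm long (bow end 119 mm behind, tips 115 mm ahead), about 0.1 kg, balanced at the sleeves; origin 13 mm below tongs_grip, same axes. Squeezing the sleeves takes about 6 N to begin, 7.5 N at 57 mm (enough to carry the tongs open) and 10 N at 49 mm; let go, they spring open.
- tongs_left: Left arm of the tongs (+y side); origin on its pivot, 105 mm behind tongs_grip. The tips move 1.9 times as far as the sleeves.
- tongs_right: Right arm of the tongs (-y side); origin on its pivot.
- rye_roll_center (a point): Centre (half-way up, 17 mm above its flat base) of the dark brown rye roll speckled with oat flakes, round, 50 mm across, 34 mm high, domed top, widest 11 to 17 mm above its base, about 35 g; z is up. It stands on the rack in one of three places, the two pale rolls in the others.
- rye_roll: The same rye roll; origin at the centre of its base.
- wheat_roll_1: A pale golden roll with a slash on top, the same size as the rye roll; origin at the centre of its base; to be left alone.
- wheat_roll_2: The other pale golden roll, the same size; origin at the centre of its base; to be left alone.
- cooling_rack: Fixed steel wire cooling rack, 176 mm (x) by 308 mm (y), its wires' top 22 mm above the worktop; origin under its middle on the worktop. The rolls stand in a row along its y axis, about 100 mm apart, on its middle line.
- bread_plate: Green glass saucer that serves as bread plate, 132 mm across, rim 14 mm high; origin at the centre of its underside on the worktop.
- jam_jar: Jam jar, 69 mm across, 99 mm high, behind the rack; leave alone.
- mug: Cream mug, 101 mm high, at the back right; leave alone.
- salt_mill: Glass salt shaker with grey top, 44 mm across, 90 mm high, at the back; leave alone.
- pepper_mill: Wooden pepper mill, 170 mm high, at the back; leave alone.
- oil_bottle: Oil bottle, 281 mm high, at the back; leave alone.
- teaspoon: Steel teaspoon, 139 mm long, at the back; leave alone.
Things that resemble listed ones, but are neither listed nor needed, are in the scene too. Of the things like the bread_plate, leave any that is blue; of the rest the larger one is meant.

How it is judged (in metres and radians):
On the way, in this order (a step that is already met when the one before it is completed fails the run):
1. the tongs are in the gripper, lifted off the worktop, and the rye roll still stands on the rack (contact force between the fingers and tongs above 0.5 N and height (world z) of tongs_grip above 0.035 m and distance of rye_roll_center from where it was at the start of the episode below 0.02 m), for 0.2 s.
2. the rye roll, pinched between both arms of the tongs, is lifted at least 25 mm off the rack (contact force between the fingers and tongs above 0.5 N and height (world z) of tongs_grip above 0.035 m and contact force between each of tongs_left, tongs_right and rye_roll above 0.3 N and height (world z) of rye_roll_center above 0.064 m), for 0.2 s.
At the end, for the whole second after the job is handed in: The gripper holds the tongs, whose two arms pinch the rye roll; the roll is still, upright within 0.6 rad, its centre within 40 mm of the plate's middle seen from above, its underside 40 to 200 mm above the plate's rim; neither roll nor tongs touch the plate (contact force between the fingers and tongs above 0.5 N and height (world z) of tongs_grip above 0.035 m and contact force between each of tongs_left, tongs_right and rye_roll above 0.3 N and horizontal distance between rye_roll_center and bread_plate below 0.04 m and height (world z) of rye_roll_center between 0.071 and 0.231 m and angle between rye_roll_center's own z axis and vertical below 0.6 rad and linear speed of rye_roll below 0.03 m/s and contact force between each of rye_roll, tongs and bread_plate below 0.05 N); the arm keeps its last pose, push and grip.
It fails at once if the gripper or arm touches a roll (contact force between any of the fingers, the arm and rye_roll above 0.3 N or contact force between any of the fingers, the arm and wheat_roll_1 above 0.3 N or contact force between any of the fingers, the arm and wheat_roll_2 above 0.3 N).
It fails at once if a pale roll is moved more than 15 mm (distance of any of wheat_roll_1, wheat_roll_2 from where it was at the start of the episode above 0.015 m).
It fails at once if the bread plate is moved more than 25 mm (distance of bread_plate from where it was at the start of the episode above 0.025 m).
It fails at once if a thing at the back is moved more than 25 mm or tipped over (distance of any of jam_jar, mug, salt_mill, pepper_mill, oil_bottle, teaspoon from where it was at the start of the episode above 0.025 m or angle between any of jam_jar, mug, salt_mill, pepper_mill, oil_bottle's own z axis and vertical above 0.5 rad).
It also fails if it takes over 40 s, if anything falls off the work surface, if the arm or the gripper's body presses on something with over 40 N, if the wrist force passes 120 N, or if a joint passes its speed limit or range.

## Working session

There is one attempt and no reset: what is moved stays moved. The work goes in short steps, Python scripts to look and compute and a shell command to move; the robot and the scene stay as the last step left them, time stands still between calls to the robot, and variables do not carry over. Pictures are saved under pics/ and viewed, and the job is handed in when it is done.

```bash
ls; mkdir -p pics; cat > h.py <<'E'
import numpy as np, cv2
from rig import env
from scipy.spatial.transform import Rotation as R
def snap(name,fn):
    s=env.observe(); im,d=env.camera(name); np.savez('/tmp/'+fn,im=im,d=d,p=s['tool_pos'],q=s['orientation'])
    cv2.imwrite(f'pics/{fn}.png',im[:,:,::-1]); return im,d
def cam(name,p=None,q=None):
    c=env.get_calibration(name); K=np.array(c['camera_matrix'],float); D=np.array(c['dist'],float)
    if 'rvec' in c:
        Rm=cv2.Rodrigues(np.array(c['rvec'],float))[0]; t=np.array(c['tvec'],float).ravel()
        return K,D,Rm.T,-Rm.T@t
    H=np.array(c['hand_eye']); A=R.from_quat(q).as_matrix()
    return K,D,A@H[:3,:3],A@H[:3,3]+np.array(p)
def onplane(C,uv,z):
    K,D,Rw,o=C
    n=cv2.undistortPoints(np.array(uv,float).reshape(-1,1,2),K,D).reshape(-1,2)
    r=np.c_[n,np.ones(len(n))]@Rw.T
    return o+r*((z-o[2])/r[:,2])[:,None]
def bydepth(C,uv,d):
    K,D,Rw,o=C
    n=cv2.undistortPoints(np.array(uv,float).reshape(-1,1,2),K,D).reshape(-1,2)
    return o+(np.c_[n,np.ones(len(n))]*np.array(d).reshape(-1,1))@Rw.T
E
python3 - <<'E'
from h import *
for n in ['top','side','wrist']: snap(n,n+'0')
s=env.observe(); print(s)
E
```

```text
pics
{'t': 0.15, 'qpos': array([ 1.27711798,  0.3840502 ,  0.01635585,  1.37089066, -0.00633529,
        1.38818151, -0.04651474]), 'joint_vel': array([ 0.00095463, -0.00253036,  0.00048714, -0.00388489,  0.0009853 ,
        0.00010575, -0.00105676]), 'tau': array([ 2.76774394e-03, -6.28156900e+01,  8.46157763e-01, -3.72165906e+01,
        1.66867924e-02,  1.10108469e-02, -8.20972815e-06]), 'tool_pos': array([ 142.9375353 , -608.0492983 ,  230.51517821]), 'orientation': array([ 9.93346266e-01,  1.15163558e-01, -6.98021657e-05, -7.38282573e-04]), 'wrist_force': array([-0.44422615, -0.26305192, -0.5312991 ]), 'torque': array([ 0.00277122, -0.02856684, -0.0186319 ]), 'opening': 84.98119346272367}
```

View pics/top0.png

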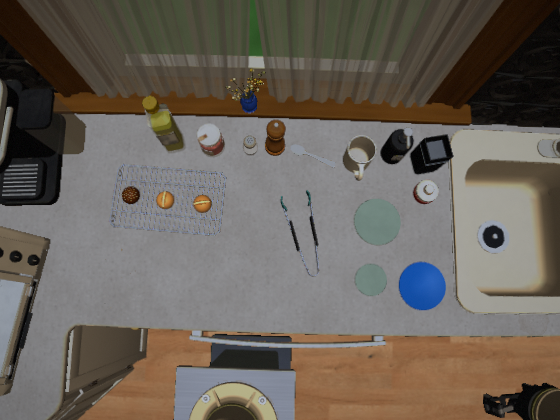

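View pics/side0.png

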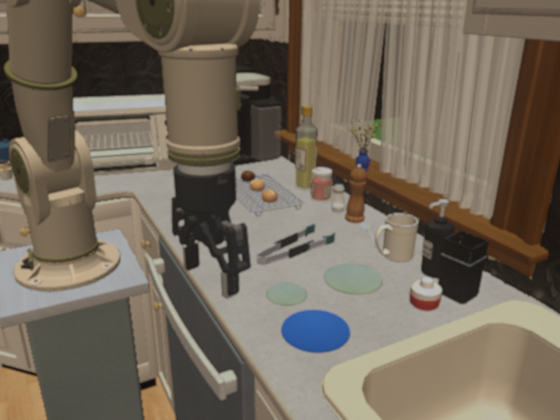

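View pics/wrist0.png

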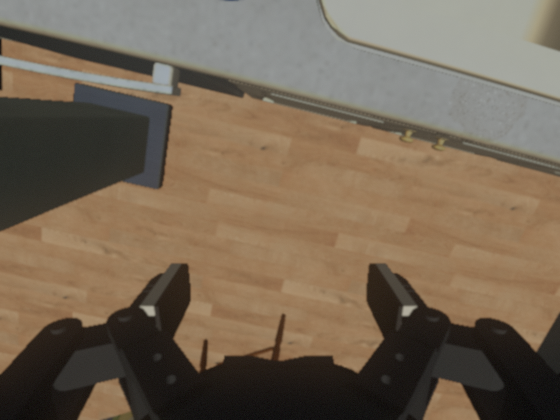

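Candidates in the top view:
- **Rolls:** the dark speckled one at (131,195), and pale slashed ones at (165,200) and (203,203). I choose (131,195).
- **Plates:** large green (377,221), small green (371,280) and blue (422,286). I choose (377,221).
- **Tongs:** a single pair, sleeves at about (294,235) and (314,231), bow at (313,272).

Next I'll check the crops and measure.

```bash
cat > m1.py <<'E'
from h import *
z=np.load('/tmp/top0.npz'); im,d=z['im'],z['d']; C=cam('top')
hsv=cv2.cvtColor(im,cv2.COLOR_RGB2HSV)
def blobs(m,amin,label,h):
    n,l,st,ce=cv2.connectedComponentsWithStats(m.astype('uint8'))
    for i in range(1,n):
        if st[i,4]>=amin: print(label,ce[i].round(1),st[i],onplane(C,ce[i],h).round(1),'depthz',bydepth(C,[ce[i]],[d[int(ce[i][1]),int(ce[i][0])]]).round(0))
H,S,V=[hsv[...,i].astype(int) for i in range(3)]
yy,xx=np.mgrid[:420,:560]
roi=lambda a,b,c,e:(xx>a)&(xx<b)&(yy>c)&(yy<e)
blobs(roi(340,410,190,300)&(S>25)&(H>50)&(H<95)&(V>90),100,'plate',10)
blobs(roi(110,230,165,240)&(S>110)&(H<22),40,'roll',22+17)
blobs(roi(270,330,180,290)&(V<50),15,'sleeve',20)
blobs(roi(270,330,180,290)&(S>90)&(H>75)&(H<105),8,'tip',20)
blobs(roi(270,330,180,290)&((V<60)|(S>90)),8,'any',20)
def crop(a,b,c,e,k,f): cv2.imwrite(f'pics/{f}.png',cv2.resize(im[c:e,a:b,::-1],None,fx=k,fy=k,interpolation=cv2.INTER_CUBIC))
crop(105,235,160,240,6,'c_rack'); crop(270,420,180,300,5,'c_tongs')
print(C[3])
for uv in [(111,230),(228,235),(226,170),(118,167)]: print(uv,onplane(C,uv,22))
E
python3 m1.py
```

```text
plate [376.9 221.4] [ 354  199   47   46 1657] [[ 555.6 -378.6   10. ]] depthz [[ 556. -379.    7.]]
plate [370.6 279.4] [355 264  32  32 782] [[ 394.  -359.4   10. ]] depthz [[ 394. -361.    0.]]
roll [130.3 195. ] [122 187  17  17 214] [[603.5 308.2  39. ]] depthz [[600. 303.  55.]]
roll [164.9 199.9] [156 192  18  17 212] [[592.6 210.3  39. ]] depthz [[588. 205.  58.]]
roll [202.1 203.4] [194 195  17  18 218] [[585.8 107.1  39. ]] depthz [[583. 105.  52.]]
sleeve [313.  229.4] [310 216   8  29  67] [[ 526.1 -198.8   20. ]] depthz [[ 526. -198.   24.]]
sleeve [293.9 235.8] [290 221   9  30  64] [[ 506.7 -146.7   20. ]] depthz [[ 506. -147.   24.]]
tip [308.6 196.5] [307 191   4  14  21] [[ 618.4 -185.1   20. ]] depthz [[ 621. -186.    7.]]
tip [282.5 203.6] [281 196   6  14  22] [[ 595.9 -113.1   20. ]] depthz [[ 595. -113.   24.]]
any [308.4 196.6] [306 191   5  15  24] [[ 618.2 -184.6   20. ]] depthz [[ 621. -186.    7.]]
any [282.7 203.9] [281 196   6  15  23] [[ 595.1 -113.5   20. ]] depthz [[ 594. -114.   24.]]
any [313.2 230.6] [310 216   8  30  76] [[ 522.9 -199.5   20. ]] depthz [[ 522. -199.   26.]]
any [294.1 236. ] [290 221   9  30  71] [[ 506.2 -147.2   20. ]] depthz [[ 505. -147.   27.]]
[ 338.06316968  -97.44625668 1229.34235095]
(111, 230) [[506.56676323 359.33258213  22.        ]]
(228, 235) [[503.2689244   33.61706998  22.        ]]
(226, 170) [[687.3719767   48.66008863  22.        ]]
(118, 167) [[687.85867369 357.79237664  22.        ]]
```

View pics/c_rack.png

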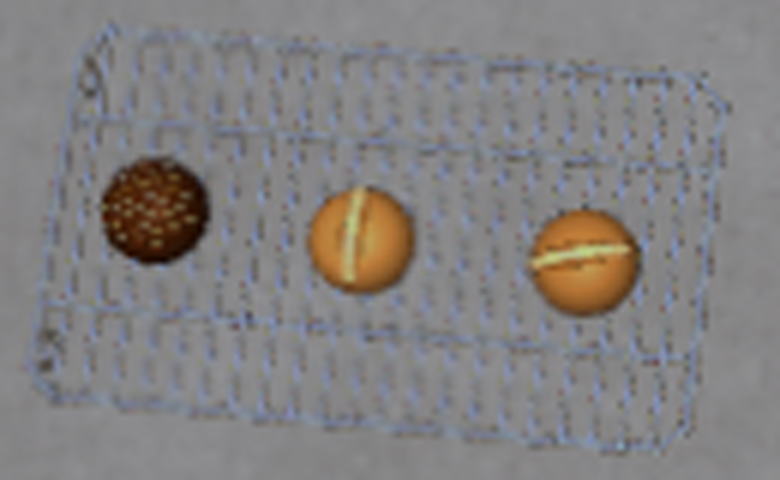

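View pics/c_tongs.png

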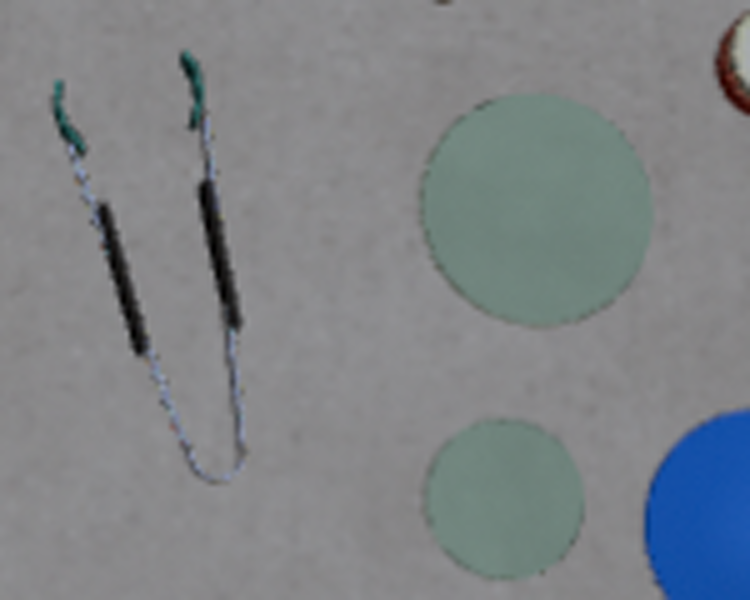

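The crops confirm both choices: the rye roll is the dark flaked one on the left, and the plate is the larger green one. The tongs lie with their tips away from the robot. I'll work out the hop to a spot above the tongs.

```bash
python3 - <<'E'
from h import *
c=env.get_calibration('wrist'); print(np.array(c['hand_eye']).round(3), np.array(c['camera_matrix']).round(0))
E
python3 -m jog '[[0.4,-0.28,0,0,0,0,85],[0.8,-0.6,0,0,0,0,85],[0.8,-0.6,0,0,0,0,85],[0.8,-0.6,0,0,0,0,85],[0.8,-0.6,0,0,0,0,85],[0.8,-0.6,0,0,0,0,85],[0.8,-0.6,0,0,0,0,85],[0.8,-0.6,0,0,0,0,85],[0.8,-0.6,0,0,0,0,85],[0.8,-0.6,0,0,0,0,85],[0.8,-0.6,0,0,0,0,85],[0.4,-0.28,0,0,0,0,85]]' 25
```

```text
[[-0.00000e+00 -9.56000e-01 -2.92000e-01  7.50060e+01]
 [ 1.00000e+00 -1.00000e-03  1.00000e-03 -4.76000e-01]
 [-1.00000e-03 -2.92000e-01  9.56000e-01 -1.43324e+02]
 [ 0.00000e+00  0.00000e+00  0.00000e+00  1.00000e+00]] [[303.   0. 278.]
 [  0. 303. 210.]
 [  0.   0.   1.]]
t: 1.65
tool_pos: [497.7, -185.2, 231.2]
orientation: [0.993, 0.117, 0.0, -0.001]
wrist_force: [-0.7, -0.1, 0.1]
opening: 85.1
```

```bash
python3 - <<'E'
from h import *
snap('wrist','wrist1'); print(env.observe()['tool_pos'],env.observe()['orientation'])
E
```

```text
[ 499.15185052 -182.94651308  231.0924961 ] [ 9.92967437e-01  1.18381564e-01  6.00261087e-04 -1.05586400e-03]
```

View pics/wrist1.png

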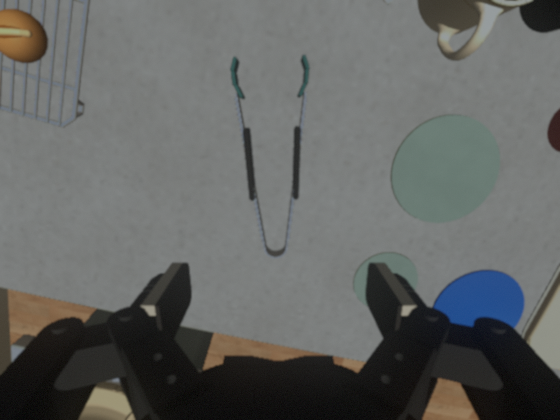

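The wrist view shows the whole tongs: sleeves at about (249,163) and (297,162), heads (237,77) and (305,76), bow (276,252). Now to measure them.

```bash
cat > m2.py <<'E'
from h import *
import sys
fn=sys.argv[1]; z=np.load(f'/tmp/{fn}.npz'); im=z['im']; C=cam('wrist',z['p'],z['q'])
hsv=cv2.cvtColor(im,cv2.COLOR_RGB2HSV).astype(int); H,S,V=[hsv[...,i] for i in range(3)]
yy,xx=np.mgrid[:420,:560]; roi=(xx>215)&(xx<325)&(yy>40)&(yy<255)
n,l,st,ce=cv2.connectedComponentsWithStats((roi&(V<55)&(S<90)).astype('uint8'))
P=[]
for i in range(1,n):
    if st[i,4]>80:
        ys,xs=np.where(l==i); w=onplane(C,np.c_[xs,ys],20); m=w.mean(0); u=np.linalg.svd(w-m,full_matrices=False)[2][0]; u*=np.sign(u[0])
        e=(w-m)@u; mid=m+u*(e.min()+e.max())/2
        print('sleeve',ce[i],m.round(1),mid.round(1),'len',np.ptp(e).round(1),'yaw',np.degrees(np.arctan2(u[1],u[0])).round(2)); P.append(mid)
n,l,st,ce=cv2.connectedComponentsWithStats((roi&(S>90)&(H>75)&(H<105)).astype('uint8')); T=[]
for i in range(1,n):
    if st[i,4]>60: T.append(onplane(C,ce[i],20)[0]); print('head',ce[i],T[-1].round(1))
g=np.mean(P,0); t=np.mean(T,0); b=onplane(C,(276,252),20)[0]
print('grip',g,'tip',t,'dist',np.linalg.norm((t-g)[:2]),'sep',np.linalg.norm(P[0]-P[1]))
print('yaw grip-tip',np.degrees(np.arctan2(*(t-g)[[1,0]])),'bow-tip',np.degrees(np.arctan2(*(t-b)[[1,0]])),'bowdist',np.linalg.norm((g-b)[:2]))
s=env.observe(); A=R.from_quat(s['orientation']).as_matrix()
print('tool yaw',np.degrees(np.arctan2(A[1,0],A[0,0])),'tool-frame delta',A.T@(np.r_[g[:2],-5]-s['tool_pos']), s['tool_pos'],A[:,2])
E
python3 m2.py wrist1
```

```text
sleeve [248.88461538 161.30177515] [ 514.7 -145.8   20. ] [ 511.5 -146.8   20. ] len 81.1 yaw 16.95
sleeve [295.95017794 161.40213523] [ 527.3 -199.3   20. ] [ 525.2 -199.8   20. ] len 80.7 yaw 12.83
head [234.921875  76.5     ] [ 601.5 -112.    20. ]
grip [ 518.34420354 -173.28417887   20.        ] tip [ 601.51984451 -112.00054462   20.        ] dist 103.31442821839207 sep 54.712462339774696
yaw grip-tip 36.382708759092175 bow-tip 25.438957193555876 bowdist 112.45198258938305
tool yaw 13.597343802273947 tool-frame delta [ 20.58553069  -4.41787983 236.1315144 ] [ 499.15185052 -182.94651308  231.0924961 ] [ 9.42089763e-04  2.23899683e-03 -9.99997050e-01]
```

```bash
python3 -m jog '[[0.3,-0.08,0.2,0,0,-0.16,85],[0.1,0,0.6,0,0,0,85],[0,0,0.8,0,0,0,85],[0,0,0.8,0,0,0,85],[0,0,0.8,0,0,0,85],[0,0,0.6,0,0,0,85],[0,0,0.2,0,0,0,85],[0,0,0,0,0,0,85]]' 25
python3 - <<'E'
from h import *
snap('wrist','wrist2'); s=env.observe(); A=R.from_quat(s['orientation']).as_matrix()
print(s['tool_pos'],np.degrees(np.arctan2(A[1,0],A[0,0])),A.T@(np.array([517.8,-173.3,-5])-s['tool_pos']))
E
```

```text
t: 2.7
tool_pos: [514.5, -180.2, 30.9]
orientation: [0.992, 0.124, -0.0, -0.0]
wrist_force: [-0.3, 0.1, 0.2]
opening: 85.2
[ 515.28044293 -180.24476847   31.90961179] 14.31241052196292 [ 4.13438076 -6.11976822 36.91006302]
```

View pics/wrist2.png

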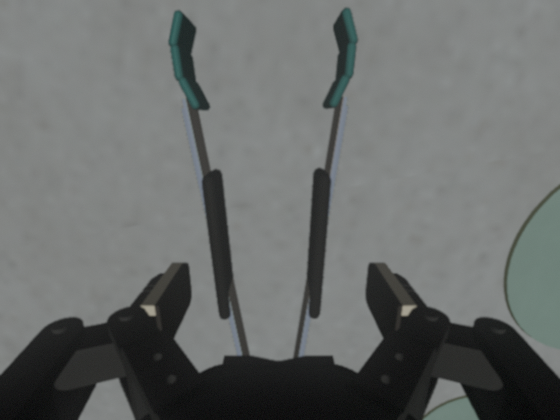

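The wrist view shows both sleeves between the open fingers, centred about 10 px left of mid, which matches the computed -6 mm in y. Correcting and descending.

```bash
python3 -m jog '[[0.08,-0.12,0,0,0,0,85],[0,0,0.3,0,0,0,85],[0,0,0.2,0,0,0,85],[0,0,0.1,0,0,0,85],[0,0,0,0,0,0,85]]' 25
python3 - <<'E'
from h import *
snap('wrist','wrist3'); s=env.observe(); A=R.from_quat(s['orientation']).as_matrix()
print(s['tool_pos'],s['wrist_force'],A.T@(np.array([517.8,-173.3,-5])-s['tool_pos']))
E
```

```text
t: 3.38
tool_pos: [516.8, -173.0, 0.7]
orientation: [0.992, 0.125, -0.001, -0.0]
wrist_force: [-0.3, 0.0, 0.0]
opening: 85.2
[ 517.10999147 -173.0802362     1.11225866] [ 0.52117506 -0.07214842  0.07578285] [0.61597885 0.3856619  6.11195131]
```

View pics/wrist3.png

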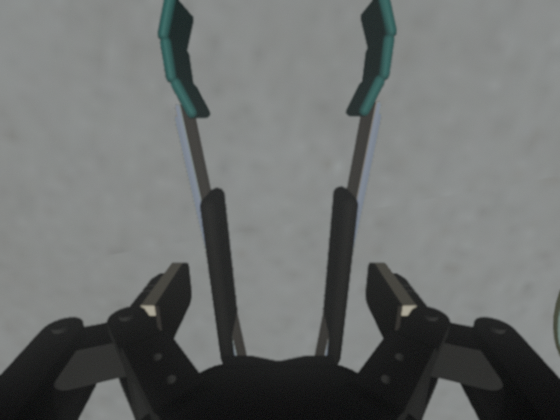

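Centred: sleeves at columns about 218 and 342, finger mid 278. Next: 3 mm lower, then squeeze to 57.

```bash
python3 -m jog '[[0,0,0.08,0,0,0,75],[0,0,0,0,0,0,66],[0,0,0,0,0,0,62],[0,0,0,0,0,0,59],[0,0,0,0,0,0,57],[0,0,0,0,0,0,57],[0,0,0,0,0,0,57]]' 30
python3 - <<'E'
from h import *
snap('wrist','wrist4'); s=env.observe()
print(s['tool_pos'],s['wrist_force'],s['opening'])
E
```

```text
t: 4.3
tool_pos: [518.0, -173.3, -1.8]
orientation: [0.992, 0.125, 0.001, 0.0]
wrist_force: [0.3, 0.3, 6.0]
opening: 57.1
[ 518.0168183  -173.26353765   -1.76566108] [-1.22382022 -0.75793067  6.35447966] 57.22502110466982
```

View pics/wrist4.png

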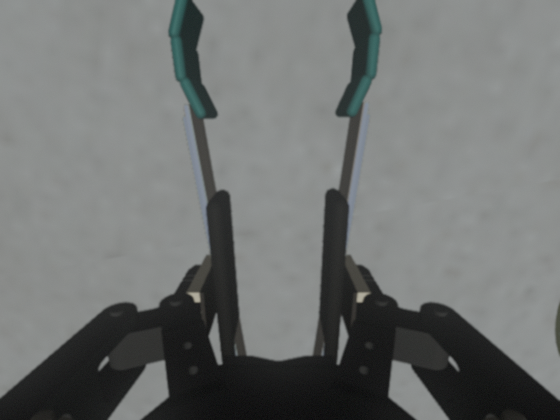

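The pads are on both sleeves and the heads have closed a little. Lifting now.

```bash
python3 -m jog '[[0,0,-0.1,0,0,0,57],[0,0,-0.2,0,0,0,57],[0,0,-0.4,0,0,0,57],[0,0,-0.5,0,0,0,57],[0,0,-0.5,0,0,0,57],[0,0,-0.4,0,0,0,57],[0,0,-0.2,0,0,0,57],[0,0,0,0,0,0,57]]' 30
python3 - <<'E'
from h import *
snap('wrist','wrist5'); snap('side','side5'); s=env.observe()
print(s['tool_pos'],s['wrist_force'],s['opening'])
E
```

```text
t: 5.35
tool_pos: [517.5, -173.2, 112.9]
orientation: [0.992, 0.125, 0.001, 0.0]
wrist_force: [-0.1, 0.1, -0.8]
opening: 57.3
[ 516.72495487 -172.96663856  111.59444083] [ 0.07988759  0.08356376 -0.74509675] 57.05875018963452
```

View pics/wrist5.png

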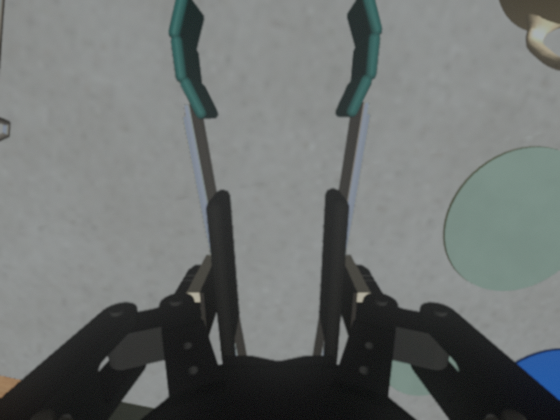

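View pics/side5.png

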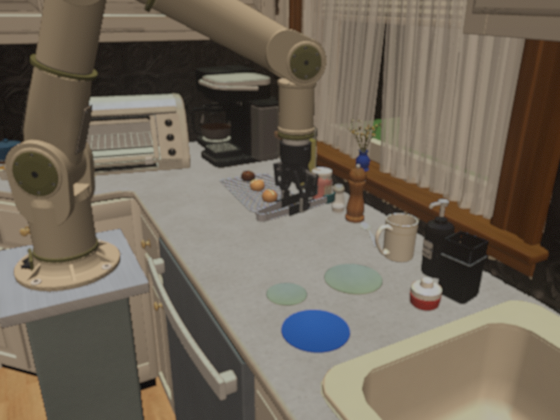

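The tongs came up without slipping: same picture as before the lift, force -0.75 N. Turning to yaw 0 and carrying them over to the rye roll at height.

```bash
python3 -m jog '[[0,0,-0.1,0,0,0.5,57],[0,0,0,0,0,0.8,57],[0,0,0,0,0,0.8,57],[0,0,0,0,0,0,57]]' 30
python3 -m jog '[[0,-0.4,0,0,0,0,57],[0,-0.8,0,0,0,0,57],[0,-1,0,0,0,0,57],[0,-1,0,0,0,0,57],[0,-1,0,0,0,0,57],[0,-1,0,0,0,0,57],[0,-1,0,0,0,0,57],[0,-1,0,0,0,0,57],[0,-1,0,0,0,0,57],[0,-0.8,0,0,0,0,57],[-0.1,-0.4,0,0,0,0,57],[0,0,0,0,0,0,57]]' 30
python3 - <<'E'
from h import *
snap('wrist','wrist6'); snap('top','top6'); s=env.observe(); A=R.from_quat(s['orientation']).as_matrix()
print(s['tool_pos'],s['wrist_force'],s['opening'],A.round(3),s['qpos'])
E
```

```text
t: 5.95
tool_pos: [516.7, -172.8, 116.3]
orientation: [1.0, -0.001, -0.001, -0.0]
wrist_force: [-0.1, 0.2, -0.9]
opening: 56.9
t: 7.45
tool_pos: [511.4, 299.1, 117.1]
orientation: [1.0, 0.001, -0.001, -0.0]
wrist_force: [-0.4, 0.2, -1.6]
opening: 56.8
[513.22121661 295.57060694 117.1191424 ] [ 1.15415739 -1.03913882 -0.5825547 ] 56.786486755445786 [[ 1.    -0.002 -0.   ]
 [-0.002 -1.    -0.001]
 [-0.     0.001 -1.   ]] [-0.16226325  0.44984833 -0.54500042  1.59756029  0.24890772  1.16478234
 -2.33542793]
```

View pics/wrist6.png

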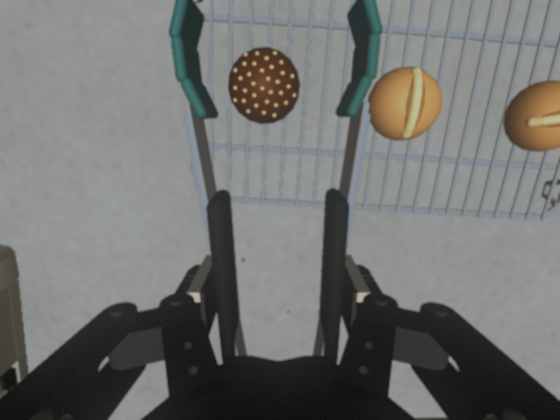

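View pics/top6.png

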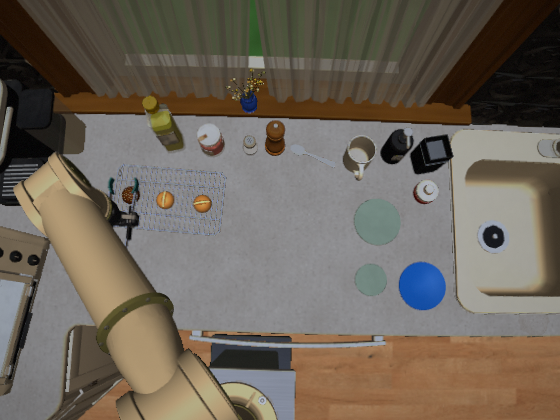

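The wrist view shows the dark roll at (264,85) between the heads, which sit at columns about 187 and 365 nearer the camera. The pale rolls are to the right. Now measuring the offset from roll to tip.

```bash
cat > m3.py <<'E'
from h import *
import sys
fn=sys.argv[1]; z=np.load(f'/tmp/{fn}.npz'); im,d=z['im'],z['d']; C=cam('wrist',z['p'],z['q']); A=R.from_quat(z['q']).as_matrix()
hsv=cv2.cvtColor(im,cv2.COLOR_RGB2HSV).astype(int); H,S,V=[hsv[...,i] for i in range(3)]
yy,xx=np.mgrid[:420,:560]
# roll: brown blob left of col 340 within heads
m=((xx>200)&(xx<345)&(yy<180)&(H<22)&(S>100)).astype('uint8')
m=cv2.morphologyEx(m,cv2.MORPH_CLOSE,np.ones((5,5)))
n,l,st,ce=cv2.connectedComponentsWithStats(m); i=1+np.argmax(st[1:,4])
ys,xs=np.where(l==i); u0,v0,w,h=st[i,:4]; box=(u0+(w-1)/2,v0+(h-1)/2)
r=onplane(C,[ce[i],box],37); print('roll px',ce[i],box,w,h,'world',r.round(1))
dd=d[l==i]; pts=bydepth(C,np.c_[xs,ys],dd); print('top z',np.percentile(pts[dd>0][:,2],98),'depth mean xy',pts[dd>0][:,:2].mean(0).round(1))
hm=((S>90)&(H>75)&(H<105)&(xx>150)&(xx<400)&(yy<130)).astype('uint8')
n,l,st,ce=cv2.connectedComponentsWithStats(hm); T=[]
for k in range(1,n):
    if st[k,4]>150:
        ys,xs=np.where(l==k); p=bydepth(C,np.c_[xs,ys],d[l==k]); q=(p-z['p'])@A
        print('head',ce[k].round(1),st[k,:4],'tool mean',q.mean(0).round(1),'min',np.percentile(q,2,axis=0).round(1),'max',np.percentile(q,98,axis=0).round(1)); T.append(q)
print('roll in tool', ((r-z['p'])@A).round(1))
print('mid y of heads',np.mean([t[:,1].mean() for t in T]))
E
python3 m3.py wrist6
```

```text
roll px [263.17381553  83.21390524] (np.float64(263.0), np.float64(83.0)) 67 69 world [[608.9 309.9  37. ]
 [609.  310.   37. ]]
top z 57.270555920182574 depth mean xy [607.1 309.1]
head [183.   55.8] [170   0  35 117] tool mean [ 95.3 -33.2 -28.6] min [ 76.6 -36.7 -29.7] max [112.2 -28.1 -26.5]
head [368.7  53.7] [349   0  32 114] tool mean [ 96.   30.9 -28.4] min [ 77.6  26.3 -29.8] max [112.2  33.8 -26.7]
roll in tool [[ 97.6 -10.5  80.1]
 [ 97.8 -10.6  80.1]]
mid y of heads -1.1610018336913939
```

```bash
python3 -m jog '[[0,0,0,0,0,0,57],[0,0,0,0,0,0,57]]'; python3 - <<'E'
from h import *
snap('wrist','wrist7'); s=env.observe(); print(s['tool_pos'],s['joint_vel'].round(3))
z=np.load('/tmp/wrist7.npz');print(z['p'])
E
python3 m3.py wrist7
```

```text
t: 7.8
tool_pos: [513.8, 295.5, 117.5]
orientation: [1.0, -0.002, 0.0, 0.0]
wrist_force: [0.3, 0.4, -1.3]
opening: 57.4
[513.61496102 295.8186089  117.4374045 ] [-0.005  0.002 -0.007 -0.002 -0.     0.001  0.   ]
[513.75543932 295.51070765 117.46092868]
roll px [256.76213873  87.16936416] (np.float64(257.0), np.float64(87.5)) 67 68 world [[609.  310.1  37. ]
 [608.7 309.9  37. ]]
top z 57.28544221836052 depth mean xy [607.3 309. ]
head [183.1  56.4] [170   0  36 117] tool mean [ 95.1 -33.1 -29. ] min [ 76.2 -36.7 -29.7] max [112.4 -27.9 -26.4]
head [369.2  51.8] [351   0  30 114] tool mean [ 96.5  30.9 -28.8] min [ 77.6  26.6 -29.8] max [112.2  33.9 -26.8]
roll in tool [[ 95.1 -15.   80.5]
 [ 94.9 -14.8  80.5]]
mid y of heads -1.0739676332571104
```

```bash
python3 -m jog '[[0.03,-0.28,0,0,0,0,57],[0,0,0.3,0,0,0,57],[0,0,0.4,0,0,0,57],[0,0,0.2,0,0,0,57],[0,0,0.1,0,0,0,57],[0,0,0,0,0,0,57],[0,0,0,0,0,0,57]]'; python3 - <<'E'
from h import *
snap('wrist','wrist8'); s=env.observe(); print(s['tool_pos'],s['joint_vel'].round(3))
E
python3 m3.py wrist8
```

```text
t: 8.72
tool_pos: [515.0, 311.2, 68.0]
orientation: [1.0, -0.001, 0.0, -0.0]
wrist_force: [0.5, 0.4, -0.2]
opening: 57.0
[515.06488918 311.19074737  68.02603939] [ 0.001  0.001 -0.     0.002 -0.     0.001 -0.   ]
roll px [281.73120692  80.93716942] (np.float64(281.5), np.float64(80.0)) 88 91 world [[608.8 309.4  37. ]
 [609.3 309.6  37. ]]
top z 57.28079165196162 depth mean xy [606.9 309.6]
head [183.   55.8] [170   0  35 117] tool mean [ 95.3 -33.2 -28.5] min [ 76.6 -36.8 -29.6] max [112.2 -28.  -26.3]
head [368.2  55.8] [349   0  32 115] tool mean [ 95.3  30.8 -28.6] min [ 77.2  26.  -29.8] max [112.2  33.9 -26.8]
roll in tool [[93.8  1.6 31.1]
 [94.2  1.5 31.1]]
mid y of heads -1.2473030051547571
```

View pics/wrist8.png

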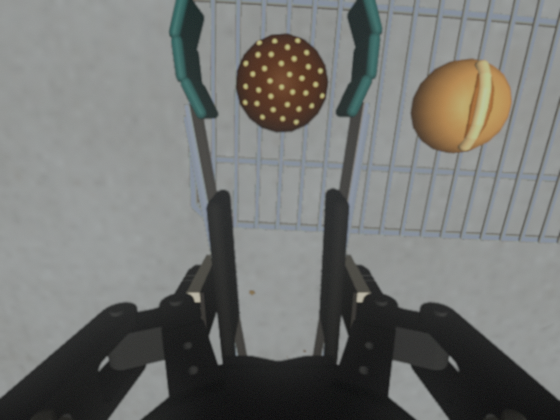

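The roll at (282,81) is 5 px right of the heads' midline, so tool y needs +2.7 mm. Correcting, then straight down 44 mm.

```bash
python3 -m jog '[[0.01,0.05,0,0,0,0,57],[0,0,0,0,0,0,57],[0,0,0.16,0,0,0,57],[0,0,0.2,0,0,0,57],[0,0,0.2,0,0,0,57],[0,0,0,0,0,0,57]]'; python3 - <<'E'
from h import *
snap('wrist','wrist9'); s=env.observe(); print(s['tool_pos'],s['wrist_force'])
E
python3 m3.py wrist9
```

```text
t: 9.52
tool_pos: [514.3, 308.0, 37.8]
orientation: [1.0, -0.001, -0.001, 0.001]
wrist_force: [0.4, 1.0, -1.4]
opening: 57.2
[514.74036016 308.2409977   38.60718798] [ 0.52189345 -0.17810195 -0.16974521]
roll px [274.76038071  71.07948959] (np.float64(275.0), np.float64(70.5)) 109 114 world [[608.8 309.6  37. ]
 [609.1 309.5  37. ]]
top z 57.18633587237772 depth mean xy [606.5 309.5]
head [183.   55.9] [170   0  36 117] tool mean [ 95.2 -33.2 -28.9] min [ 76.2 -36.8 -29.7] max [112.3 -27.8 -26.5]
head [368.   56.4] [349   0  32 116] tool mean [ 95.   30.6 -29.1] min [ 76.9  25.8 -29.8] max [112.2  33.8 -26.7]
roll in tool [[94.5 -1.8  0.6]
 [94.7 -1.7  0.6]]
mid y of heads -1.2959276555308126
```

View pics/wrist9.png

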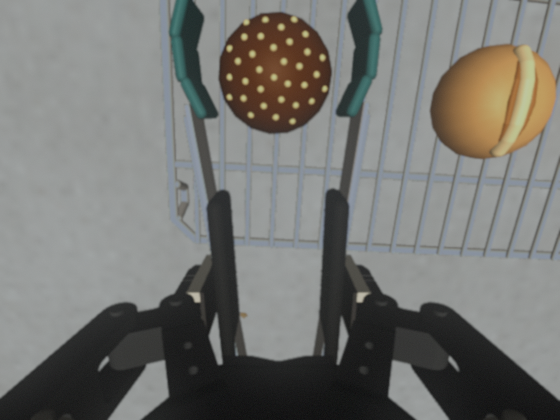

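The roll (275,71) now sits centred between the heads. Final 14 mm down.

```bash
python3 -m jog '[[0.02,0,0.12,0,0,0,57],[0,0,0.1,0,0,0,57],[0,0,0.06,0,0,0,57],[0,0,0,0,0,0,57],[0,0,0,0,0,0,57]]'; python3 - <<'E'
from h import *
snap('wrist','wrist10'); s=env.observe(); print(s['tool_pos'],s['wrist_force'])
E
python3 m3.py wrist10
```

```text
t: 10.2
tool_pos: [516.2, 308.5, 25.5]
orientation: [1.0, -0.001, 0.0, -0.0]
wrist_force: [-0.3, 0.8, -1.3]
opening: 57.0
[516.26694725 308.55735986  25.57056202] [ 0.51067284 -0.37666513 -1.17025599]
roll px [276.01704545  71.86585582] (np.float64(276.0), np.float64(70.5)) 121 126 world [[608.8 309.6  37. ]
 [609.3 309.6  37. ]]
top z 57.18699062004433 depth mean xy [606.4 309.5]
head [183.1  56.1] [170   0  36 117] tool mean [ 95.2 -33.2 -28.5] min [ 76.5 -36.7 -29.6] max [112.3 -28.  -26.4]
head [368.   56.6] [348   0  33 115] tool mean [ 95.1  30.7 -28.5] min [ 77.1  25.9 -29.7] max [112.2  34.  -26.7]
roll in tool [[ 92.6  -1.2 -11.5]
 [ 93.1  -1.2 -11.5]]
mid y of heads -1.2527417206111444
```

View pics/wrist10.png

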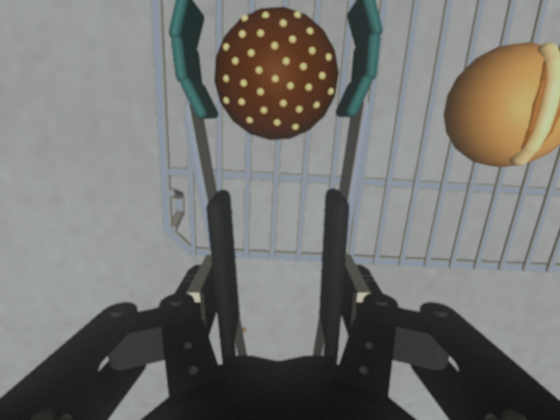

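The heads straddle the roll with free sides. Going 1 mm down, then closing; the pads' swing adds a bit more drop.

```bash
python3 -m jog '[[0,0,0.02,0,0,0,55],[0,0,0,0,0,0,53],[0,0,0,0,0,0,51],[0,0,0,0,0,0,49],[0,0,0,0,0,0,47],[0,0,0,0,0,0,46],[0,0,0,0,0,0,46],[0,0,0,0,0,0,46]]' 30; python3 - <<'E'
from h import *
snap('wrist','wrist11'); s=env.observe(); print(s['tool_pos'],s['wrist_force'],s['opening'])
E
python3 m3.py wrist11
```

```text
t: 11.25
tool_pos: [516.2, 308.5, 24.4]
orientation: [1.0, -0.001, 0.0, -0.0]
wrist_force: [0.2, -0.3, -0.2]
opening: 51.4
[516.18467299 308.51936068  24.39403455] [-0.4028147   1.00417685 -0.58746679] 51.30539715545637
roll px [276.53532632  71.1535587 ] (np.float64(276.5), np.float64(70.5)) 122 128 world [[608.9 309.3  37. ]
 [609.1 309.3  37. ]]
top z 57.16666436655081 depth mean xy [606.4 309.3]
head [198.3  56.5] [186   0  33 117] tool mean [ 95.3 -28.3 -27.3] min [ 76.6 -31.5 -28.7] max [112.5 -23.4 -25.5]
head [354.2  56.9] [336   0  30 116] tool mean [ 95.   26.1 -27.7] min [ 76.9  21.6 -28.7] max [112.5  29.2 -25.6]
roll in tool [[ 92.7  -1.  -12.6]
 [ 92.9  -1.  -12.6]]
mid y of heads -1.0740718447390822
```

View pics/wrist11.png

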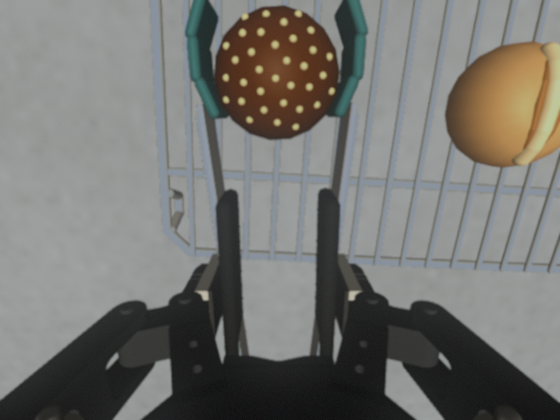

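```bash
python3 -m jog '[[0,0,0,0,0,0,46],[0,0,0,0,0,0,46],[0,0,0,0,0,0,46]]' 30; python3 -m jog '[[0,0,0,0,0,0,46],[0,0,0,0,0,0,46],[0,0,0,0,0,0,46]]' 45
```

```text
t: 11.68
tool_pos: [516.2, 308.5, 24.4]
orientation: [1.0, -0.001, 0.0, -0.0]
wrist_force: [0.8, -0.2, -0.6]
opening: 51.2
t: 12.05
tool_pos: [516.3, 308.5, 24.4]
orientation: [1.0, -0.001, 0.0, -0.0]
wrist_force: [-0.4, 0.3, 1.2]
opening: 50.8
```

The jaws have stalled firmly at about 51 mm, so the roll seems pinched. Lifting a little to check.

```bash
python3 -m jog '[[0,0,-0.1,0,0,0,46],[0,0,-0.2,0,0,0,46],[0,0,-0.3,0,0,0,46],[0,0,-0.2,0,0,0,46],[0,0,0,0,0,0,46]]' 45; python3 - <<'E'
from h import *
snap('wrist','wrist12'); s=env.observe(); print(s['tool_pos'],s['wrist_force'],s['opening'])
E
python3 m3.py wrist12
```

```text
t: 12.68
tool_pos: [516.9, 308.9, 65.9]
orientation: [1.0, -0.001, 0.001, -0.001]
wrist_force: [0.3, -0.7, -0.7]
opening: 51.0
[516.46370233 308.58563333  64.969736  ] [ 0.27405057  0.78457551 -1.63827292] 51.098185843289855
roll px [276.6743659   71.50806241] (np.float64(277.0), np.float64(71.0)) 121 127 world [[615.2 309.8  37. ]
 [615.4 309.7  37. ]]
top z 98.44569245618659 depth mean xy [607.  309.6]
head [199.1  56.2] [187   0  33 117] tool mean [ 95.4 -28.1 -26.9] min [ 76.6 -31.4 -28. ] max [112.7 -23.3 -24.9]
head [353.9  56.3] [336   0  30 116] tool mean [ 95.3  26.1 -27.2] min [ 76.9  21.7 -28.2] max [112.5  29.3 -25.2]
roll in tool [[98.2 -1.1 29.1]
 [98.4 -0.9 29.1]]
mid y of heads -0.9896742596983952
```

View pics/wrist12.png

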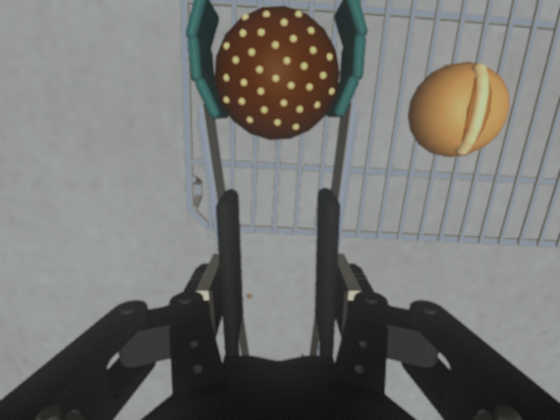

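The roll rose with the tongs: top z went from 57 to 98, with the same place in the picture (277,71). Raising further, then carrying it across to the plate.

```bash
python3 -m jog '[[0,0,-0.2,0,0,0,46],[0,0,-0.4,0,0,0,46],[0,0.2,-0.4,0,0,0,46],[0,0.4,-0.2,0,0,0,46],[0,0.6,-0.1,0,0,0,46],[0,0.8,0,0,0,0,46],[-0.1,0.8,0,0,0,0,46],[-0.1,0.8,0,0,0,0,46],[-0.1,0.8,0,0,0,0,46],[-0.1,0.8,0,0,0,0,46],[-0.1,0.8,0,0,0,0,46],[-0.1,0.8,0,0,0,0,46]]' 45
python3 -m jog '[[-0.1,0.8,0,0,0,0,46],[-0.1,0.8,0,0,0,0,46],[-0.1,0.8,0,0,0,0,46],[-0.1,0.8,0,0,0,0,46],[-0.1,0.8,0,0,0,0,46],[0,0.8,0,0,0,0,46],[0,0.7,0,0,0,0,46],[0,0.6,0,0,0,0,46],[0,0.5,0,0,0,0,46],[0,0.3,0,0,0,0,46],[0,0.1,0,0,0,0,46],[0,0,0,0,0,0,46]]' 45
python3 - <<'E'
from h import *
snap('wrist','wrist13'); s=env.observe(); print(s['tool_pos'],s['wrist_force'],s['opening'])
z=np.load('/tmp/wrist1.npz'); im=z['im']; hsv=cv2.cvtColor(im,cv2.COLOR_RGB2HSV).astype(int)
yy,xx=np.mgrid[:420,:560]
m=((hsv[...,1]>25)&(hsv[...,0]>50)&(hsv[...,0]<95)&(hsv[...,2]>80)&(xx>380)&(xx<510)&(yy>105)&(yy<230)).astype('uint8')
n,l,st,ce=cv2.connectedComponentsWithStats(m);i=1+np.argmax(st[1:,4]); print('plate wrist1',ce[i],st[i],onplane(cam('wrist',z['p'],z['q']),ce[i],10))
E
python3 m3.py wrist13
```

```text
t: 14.22
tool_pos: [485.5, -33.3, 130.9]
orientation: [1.0, -0.001, 0.001, 0.0]
wrist_force: [0.7, -0.7, -0.9]
opening: 50.8
t: 15.72
tool_pos: [460.0, -380.9, 129.5]
orientation: [1.0, -0.001, 0.0, -0.0]
wrist_force: [-0.2, -1.3, -1.2]
opening: 51.1
[ 460.14332192 -380.43604735  129.49420102] [ 0.11245461  0.57428698 -1.30117642] 51.02195470347092
plate wrist1 [445.20534819 168.22785515] [ 392  115  108  108 8975] [[ 561.16694163 -378.88332252   10.        ]]
roll px [276.49181185  71.23858885] (np.float64(276.5), np.float64(71.0)) 122 127 world [[ 566.9 -379.6   37. ]
 [ 567.1 -379.6   37. ]]
top z 161.97944197809255 depth mean xy [ 550.2 -380.1]
head [198.9  56.7] [187   0  32 117] tool mean [ 95.3 -28.2 -26.9] min [ 76.6 -31.4 -28.1] max [112.7 -23.3 -25. ]
head [353.5  57.1] [335   0  31 116] tool mean [ 95.   26.  -27.2] min [ 76.9  21.5 -28.2] max [112.7  29.1 -25.3]
roll in tool [[106.9  -1.4  92.6]
 [107.1  -1.4  92.6]]
mid y of heads -1.0804117058101674
```

View pics/wrist13.png

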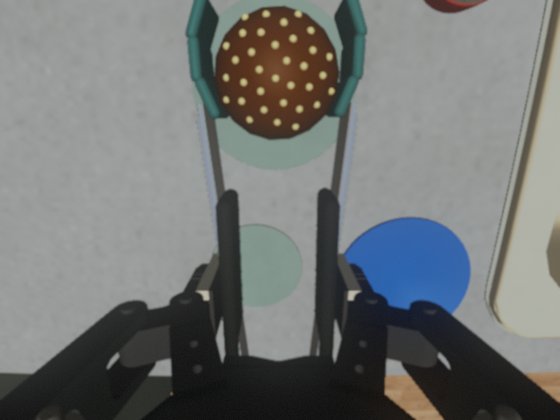

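The roll hangs over the larger green plate, about 6 mm short in x. Nudging it forward, lowering 20 mm and letting it settle.

```bash
python3 -m jog '[[0.06,0,0.1,0,0,0,46],[0.06,0,0.2,0,0,0,46],[0,0,0.1,0,0,0,46],[0,0,0,0,0,0,46],[0,0,0,0,0,0,46],[0,0,0,0,0,0,46],[0,0,0,0,0,0,46],[0,0,0,0,0,0,46]]' 45
python3 - <<'E'
from h import *
snap('top','top14'); snap('side','side14'); snap('wrist','wrist14'); s=env.observe(); print(s['tool_pos'],s['joint_vel'].round(3),s['wrist_force'],s['opening'])
a=cv2.imread('pics/top14.png'); b=cv2.imread('pics/side14.png')
cv2.imwrite('pics/c14.png',np.hstack([cv2.resize(a[100:300,100:460],(400,300)),cv2.resize(b,(400,300))]))
E
python3 m3.py wrist14
```

```text
t: 16.77
tool_pos: [465.8, -381.5, 109.5]
orientation: [1.0, -0.001, 0.0, 0.0]
wrist_force: [-0.2, 0.1, -1.8]
opening: 50.7
[ 465.82384943 -381.49963543  109.37812067] [ 0.     0.001 -0.     0.001 -0.002 -0.001  0.001] [ 0.0981865   0.32865629 -0.72216395] 50.62653821779641
roll px [276.49560526  71.54198938] (np.float64(276.5), np.float64(71.0)) 122 129 world [[ 569.8 -380.4   37. ]
 [ 570.2 -380.4   37. ]]
top z 141.71299090449432 depth mean xy [ 556.  -380.7]
head [199.   56.8] [187   0  32 117] tool mean [ 95.2 -28.2 -26.8] min [ 76.6 -31.4 -28.1] max [112.8 -23.3 -25.1]
head [353.5  57.4] [335   0  31 116] tool mean [ 94.9  25.9 -27.6] min [ 76.5  21.2 -28.3] max [112.5  29.2 -25.3]
roll in tool [[104.   -1.3  72.4]
 [104.3  -1.3  72.4]]
mid y of heads -1.1346361069374673
```

View pics/c14.png

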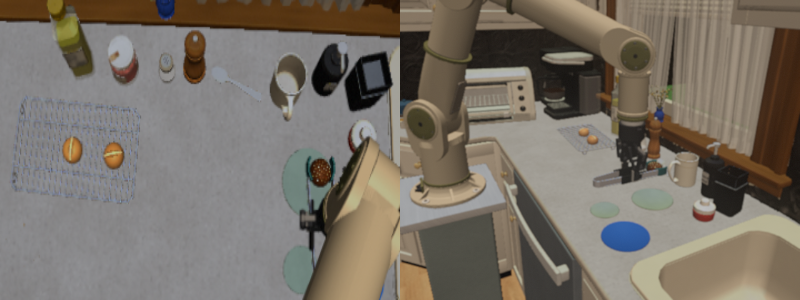

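View pics/wrist14.png

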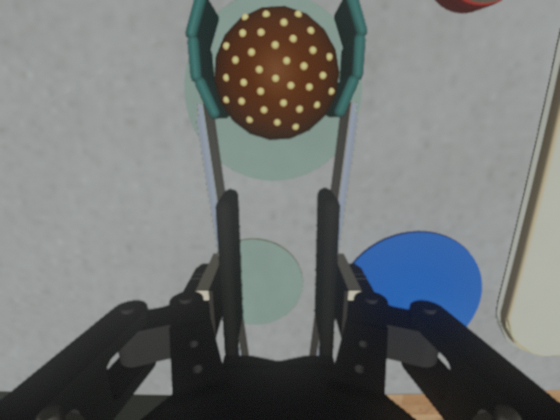

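The checks agree:
- **Wrist and tool:** roll at about (559,-380), centre z about 125 mm, plate at about (558 to 561,-379).
- **Top view:** the rest of the worktop looks untouched, and the roll's offset to the right of the plate is parallax.

Handing in.

```bash
python3 - <<'E'
from h import *
C=cam('top'); print(onplane(C,(388,213),125))
s=env.observe(); print(s['t']); print(env.close_job()); s=env.observe(); print(s['tool_pos'],s['opening'],s['wrist_force'])
E
```

```text
[[ 557.50576202 -380.94521947  125.        ]]
16.925
the job is handed in; nothing more can be done
None
the job is handed in; nothing more can be done
```

I picked up the tongs by the sleeves, squeezed to 57 mm. I lowered them over the rye roll (the left one on the rack), pinched it and carried it over the larger green plate. I handed the job in at about 17 s with the roll still held; no verdict was reported.

**Last checks before handing in:**
- **Position over the plate:** the wrist view puts the roll at about (559, -380) mm and the top view at (558, -381). The plate's middle is at about (558 to 561, -379), so the roll is within a few millimetres of centre.
- **Height:** the roll's centre is at about 125 mm, so its underside is roughly 95 mm above the plate's rim.
- **Steadiness:** the roll kept the same place in the tongs from the lift to the end and looks upright. The joints were at rest.
- **Surroundings:** by eye, the pale rolls, the plate and the things at the back had not moved. I did not measure them again.

**What disagreed:**
- The top camera read x about 3 to 6 mm lower than the wrist camera for the roll, tongs and plate. I used the wrist view to close on the roll.
- The jaws stopped at about 51 mm instead of the stated 49 mm, but the roll was firmly pinched and lifted with the tongs.

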